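Put the spice jar away and latch the sliding hatch

ROBOT

A 6-joint arm with a two-finger parallel gripper is mounted at the origin on a cart in front of the work surface, level with it; the furniture and walls round the work are solid. World frame = base frame: x ahead of the robot, y to its left, z up, the work surface at z = 0. Lengths are in m, angles in rad, forces in N, time in s.
With the tool pointing down it reaches from about 0.325 to 0.9 m from the base axis. Payload 6.1 kg.
Tool frame: the origin (TCP) lies at the centre of the arm's flange, where the gripper is bolted on; the fingertips stand ctrl.finger_overhang ahead of it and the grasp point (between the pads) lies 155 mm ahead of it (ctrl.finger_overhang is the distance from the TCP to the fingertips, in m); y points along the fingers, z is the direction in which the jaws open and shut, and the axes are right-handed (so a half turn about y gives the same grasp; the last joint's range is limited). The gripper opens to 85 mm and grips with 20 to 120 N. Pads are 22 mm wide; open, the fingers measure 114 mm over their backs; the gripper's body (76 mm by 85 mm) begins 54 mm behind the grasp point. The pads swing forward as they close: fully open they stand 13 mm farther back than shut.
Start: joints at [-1.337, 0.22, 1.526, -0, 1.395, -0.126], TCP at [0.22, -0.585, 0.405] pointing down, gripper open.
Joint ranges: [-2.98, 2.98], [-0.91, 2.08], [0.09, 2.57], [-1.24, 4.39], [0.2, 2.65], [-2.68, 2.68]. Speed limits (rad/s): [2.57, 2.57, 3.01, 3.14, 3.14, 3.14].

INTERFACE

Orientations are given as a unit quaternion [x, y, z, w].
In Python, from workcell import monitor, grab_frame, camera_info, finish_job, models, ctrl gives the robot as it stands.
- The arm moves only by the tool move_arm, never from a script. Its arguments are lists of equal length, an entry for each row: "dp": the shift along the tool's x, y, z in cm, a list of three; "angular": the turn, a rotation vector about the tool's x, y, z in degrees, a list of three. A call has 1 to 10 rows; each row is the pose to reach, as a shift and turn from the pose commanded when the call began, along the tool's axes at that moment; what a row does not reach only later rows make up. A row lasts 1/8 s, in which the tool goes at most 62.5 mm and 10.7 degrees, less where a joint would pass 70% of its speed; a pose out of reach is approached as far as the arm can. A call with a gripper value outside its range is refused whole. "hand" is the finger opening in cm, from 0 to 8.54, set as the call begins (left out, the last holds). The fingers move at their own pace and stop on an object; "newtons" is the grip in N (left out, the last holds). Time passes only in rows, so rows that repeat a pose let the fingers close. It gives the time, the measured TCP pose, the force and the opening at its end, in the units of the state.
- monitor.get_obs(): the state, without advancing time (a new reading comes with each control period).
- grab_frame(name): name is "scene" or "top"; returns (picture, depth): 400x640x3 uint8, blue, green, red; 400x640 float32, m along the optical axis (not along the pixel's ray), 0 where there is no reading.
- camera_info(name): a dict with "intrinsics" (3x3 intrinsics, pixels), "R" (3x3) and "t" (3): a world point X has camera coordinates R X + t. Camera axes: x right, y down, z forward; pixel columns grow to the right and rows downward; lengths in m; the calibration is good to about 2 mm. A picture is of the moment at which its call begins. camera_info takes no time and is no camera call.
- finish_job(): hands the job in, once; it reports no verdict.
Trained networks look in the newest picture that a camera, given by its name, has taken for a name from the list of things; names that differ only in an ending like _2 or _b are one class to them, and where a whole thing is asked for, a point or a joint stands for the part that bears it (a point fixed in the world has none). Each returns a list of dicts, best first, with "score" (0 to 1); they miss things now and then, are a little off and sometimes report something else, mostly with a low value. They report only what shows in the picture. A call takes as long as a camera call.
- models.spot_in(camera, thing): "box" ([centre column, centre row, width, height] in pixels, round what is visible of it).
- models.mark_of(camera, thing): "point" ([row, column] in pixels: a listed point, or the origin of a listed thing).
The state is a dict: "time_s": time; "qpos": joint angles; "joint_vel": joint speeds; "joint_efforts": joint torques, N m; "tool_pos": TCP position; "eef_rot": TCP orientation; "wrist_force": force on the tool from outside, world axes, zero at the start; "torque": the same for the moment, N m; "width": finger opening in m.
Only numpy, scipy, OpenCV 4.12 (cv2) and the standard library are available. Lean on these libraries where they do the work, as an engineer would, in place of code of your own. Each camera call takes 0.05 s, during which the arm holds its last target.

TASK

Put the slim spice jar away: lower it gently into the open bay of the wooden case so that it stands upright there. Then squeeze the latch on the hatch, slide the hatch over the bay without slamming it until it is fully home against the end frame, and let go so that the bolt springs out and locks it. Leave the other things on the worktop where they stand.

Things in the scene. Friction and masses are not known exactly. Their poses are not given: they have to be found in the camera images.
- spice_jar: slim round glass spice jar with a light lid, 44 mm in diameter, 109 mm high, about 0.11 kg, standing upright; the slimmest of the round containers at the right front of the worktop. Origin: centre of its underside, z up.
- spice_case: light wooden case fixed to the worktop, 190 mm (its x) by 380 mm (its y), walls 130 mm high, tracks on them up to 145 mm. Origin: centre of its underside; axes parallel to the world's at yaw 0. Its right part (-y) is a bay open at the top, inside x -82 to 82, y -180 to -20 mm; the left part has a fixed cover. On the front track a keeper strip (x -95 to -81 mm, up to 156 mm high) holds the bolt.
- bay_mouth (a point): centre of the bay's open mouth, case frame (0, -100, 130) mm; axes as the case's. The bay's floor lies 122 mm below this point; a jar standing there clears the closed hatch by 14 mm.
- hatch (a joint): position of the sliding hatch (grey board 156 x 175 mm, top at 139 mm) along the case's +y, in m: 0 = fully home against the end frame, bay covered; 0.19 = fully open. It starts at 0.164 to 0.188, bay clear; the bolt in a long gap of the keeper lets it shift only from 0.161 to 0.19. Freed, it slides with about 2 N. Home, the bolt springs into a narrow gap (4 mm play).
- latch_grip (a point): grip point of the latch, moves with the hatch; axes as the case's; 178 mm above the worktop. Midway between the outer faces of two upright dark plates (across x, each 8 mm thick, 44 mm wide in y, tops at 192 mm) when fully squeezed to 30 mm. Far plate, fixed to the hatch: outer face at x +15 mm. Near plate, sprung: outer face at -27 mm at rest. Spread fingers 58 mm or more about it, close along x.
- release (a joint): travel of the near, sprung plate towards the fixed one (case +x) in m: 0 = bolt out, 0.012 = fully squeezed; the bolt is free of the keeper beyond about 0.006. Spring 4.5 N at rest, 8 N squeezed; springs back when let go. The bolt, a bar 12 mm wide, runs from this plate towards -x over the hatch, its guides up to 152 mm above the worktop: keep fingertips above that.
- tin: small food tin, 57 mm in diameter, 72 mm high, standing; a bystander that may have changed places with the spice jar. Origin: centre of its underside.
- honey_jar: broad jar with a metal lid, 71 mm in diameter, 110 mm high, standing; a bystander that may have changed places with the spice jar. Origin: centre of its underside.
- mug: mug, 78 mm wide without its handle, 101 mm high, standing at the back right; a bystander. Origin: centre of its underside.
- cruet: round glass cruet with a pointed stopper, 75 mm in diameter, 107 mm high, at the back right; a bystander. Origin: centre of its underside.

How it is judged:
By the outcome, as a careful person would: the job done as asked, in the order asked, and still so for the second after the job is handed in, with the robot touching nothing.
It also fails if it takes over 51 s, if anything falls off the work surface, if the arm or the gripper's body presses on something with over 40 N, if the wrist force passes 120 N, or if a joint passes its speed limit or range.

## Working session

There is one attempt and no reset: what is moved stays moved. The work goes in short steps, Python scripts to look and compute and a tool call to move; the robot and the scene stay as the last step left them, time stands still between calls to the robot, and variables do not carry over. Pictures are saved under pics/ and viewed, and the job is handed in when it is done.

Besides the shell and the picture viewer there is one more tool, called in YAML: its name, and indented under it one key for each argument. move_arm: Moves the arm, as the interface text tells. Its arguments: {"type":"object","properties":{"dp":{"type":"array","items":{"type":"array","items":{"type":"number"}}},"angular":{"type":"array","items":{"type":"array","items":{"type":"number"}}},"hand":{"type":"number"},"newtons":{"type":"number"}},"required":["dp","angular"]}

```bash
ls; mkdir -p pics
python3 - <<'E'
from workcell import monitor, grab_frame, camera_info, models, ctrl
import cv2
print(ctrl.finger_overhang, monitor.get_obs())
for c in ("scene","top"):
    im,d=grab_frame(c); cv2.imwrite(f"pics/{c}0.png",im)
    i=camera_info(c); print(c,i)
for c in ("scene","top"):
    for t in ("spice_jar","spice_case","tin","honey_jar","mug","cruet","hatch"):
        print(c,t,[(x['box'],x['score']) for x in models.spot_in(c,t)][:3])
    for t in ("spice_jar","spice_case","bay_mouth","latch_grip"):
        print(c,t,[(x['point'],x['score']) for x in models.mark_of(c,t)][:3])
E
```

```text
pics
0.1734 {'time_s': 0.0, 'qpos': array([-1.33712532e+00,  2.21207664e-01,  1.52763725e+00,  3.87131518e-07,
        1.39471673e+00, -1.26096793e-01]), 'joint_vel': array([ 9.83782223e-04,  4.74198958e-05,  1.50690032e-03,  1.67072425e-03,
        9.03884375e-04, -2.85346845e-04]), 'joint_efforts': array([ 3.50833479e-04, -4.96904576e+01, -3.89389408e+01, -1.97772820e-04,
        1.11712626e-02, -1.59274290e-06]), 'tool_pos': array([ 0.21996801, -0.58471035,  0.40359652]), 'eef_rot': array([-0.12654946,  0.69639205, -0.69500176,  0.12647488]), 'wrist_force': array([1.12119527, 0.15937399, 1.03494359]), 'torque': array([-0.01510516, -0.01074537, -0.06602711]), 'width': 0.08538484240520525}
scene {'intrinsics': array([[482.71080062,   0.        , 315.64946838],
       [  0.        , 482.71080062, 198.33335019],
       [  0.        ,   0.        ,   1.        ]]), 'R': array([[ 0.85856927, -0.51269644, -0.00107804],
       [-0.44121182, -0.7377858 , -0.51088574],
       [ 0.26113394,  0.43910644, -0.85964795]]), 't': array([-0.53910657,  0.37013816,  1.03906388])}
top {'intrinsics': a
[... 947 characters left out ...]
1.1, 328.4], 0.63), ([288.3, 372.4], 0.19)]
scene spice_case [([190.7, 255.9], 0.61)]
scene bay_mouth [([194.3, 271.4], 0.81)]
scene latch_grip [([126.5, 234.4], 0.85)]
top spice_jar [([385.1, 231.7, 26.1, 25.5], 0.97)]
top spice_case [([235.6, 235.8, 181.6, 91.3], 0.73)]
top tin [([390.9, 270.1, 33.6, 28.0], 0.9)]
top honey_jar [([399.1, 193.8, 35.1, 37.7], 0.65)]
top mug [([338.6, 147.2, 37.9, 43.3], 0.94), ([391.0, 269.5, 26.7, 26.3], 0.65)]
top cruet [([389.7, 150.3, 32.2, 26.6], 0.74)]
top hatch [([192.5, 236.8, 82.8, 78.3], 0.94)]
top spice_jar [([235.9, 377.9], 0.97)]
top spice_case [([240.6, 248.1], 0.76)]
top bay_mouth [([234.1, 280.3], 0.64)]
top latch_grip [([227.5, 191.1], 0.76)]
```

View pics/scene0.png

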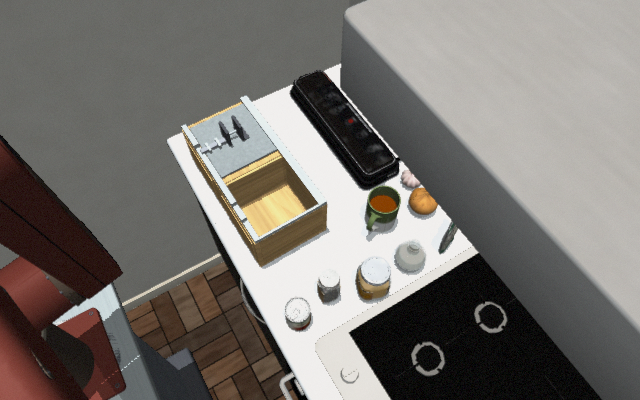

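View pics/top0.png

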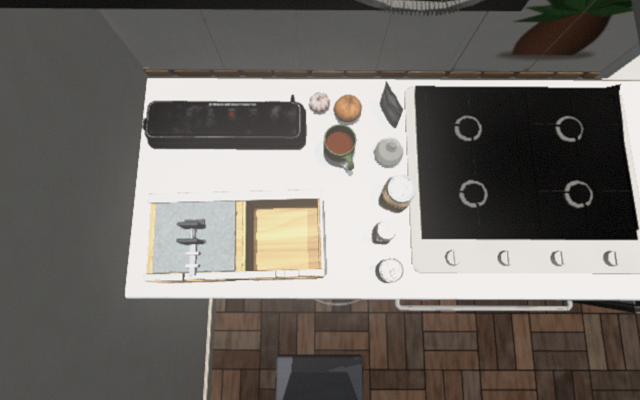

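The spice jar is the slim one, at scene (328,286) and top (385,232), between the tin and the honey jar. The hatch and its plates are at top (192,232). Next I'll measure them.

```bash
cat > h.py <<'E'
import numpy as np, cv2
from workcell import monitor, grab_frame, camera_info, models, ctrl
def cloud(c):
    im,d=grab_frame(c); i=camera_info(c); K=i["intrinsics"];R=i["R"];t=i["t"]
    v,u=np.indices(d.shape)
    P=np.stack([(u-K[0,2])/K[0,0]*d,(v-K[1,2])/K[1,1]*d,d],-1)
    W=(P-t)@R
    W[d<=0]=np.nan
    return im,d,W
def onplane(c,u,v,z):
    i=camera_info(c);K=i["intrinsics"];R=i["R"];t=i["t"]
    C=-R.T@t; r=R.T@np.array([(u-K[0,2])/K[0,0],(v-K[1,2])/K[1,1],1]); return C+r*(z-C[2])/r[2]
def proj(c,X):
    i=camera_info(c);p=i["intrinsics"]@(i["R"]@np.array(X)+i["t"]);return p[:2]/p[2]
E
python3 - <<'E'
from h import *
np.set_printoptions(precision=4,suppress=True)
for c in("top","scene"):
    im,d,W=cloud(c)
    np.save(f"{c}.npy",W)
    z=W[...,2]
    print(c,"table z", np.nanmedian(z[np.abs(z)<.02]))
    def reg(b): 
        u,v,w,h=b; w+=6;h+=6; return W[int(v-h/2):int(v+h/2),int(u-w/2):int(u+w/2)].reshape(-1,3)
    B={"top":{"jar":(385,232,26,26),"tin":(390,270,30,28),"honey":(398,193,35,37)},"scene":{"jar":(328,286,22,37),"tin":(296,313,29,34),"honey":(376,279,38,47)}}[c]
    for n,b in B.items():
        P=reg(b); h=P[P[:,2]>.04]; top=np.nanpercentile(h[:,2],95) if len(h) else 0
        T=h[h[:,2]>top-.008]
        print(n,"top",top,len(T),"mean",T.mean(0),"min",T.min(0),"max",T.max(0), "circ", cv2.minEnclosingCircle(T[:,:2].astype(np.float32)))
    # case tracks
    m=(z>.136)&(z<.150)&(W[...,0]<.75)&(W[...,1]>-.45)
    P=W[m]; 
    if len(P): print("z136-150",len(P),np.percentile(P,[0,1,5,50,95,99,100],axis=0))
    m=(z>.17)&(z<.21)&(W[...,0]>.3)&(W[...,0]<.8); P=W[m]; print("latch",len(P)); print(np.percentile(P,[0,5,50,95,100],axis=0) if len(P) else "")
print(onplane("top",191.1,227.5,.178),onplane("scene",234.4,126.5,.178))
print(onplane("top",280.3,234.1,.13),onplane("scene",271.4,194.3,.13))
print(onplane("top",248.1,240.6,0),onplane("scene",255.9,190.7,0))
E
```

```text
top table z 0.003807441162193342
jar top 0.11097566571381548 291 mean [ 0.5755 -0.1425  0.1087] min [ 0.5548 -0.1634  0.1036] max [ 0.596  -0.1221  0.1128] circ ((0.5756118297576904, -0.14250050485134125), 0.021932333707809448)
tin top 0.07286042694646419 491 mean [ 0.488  -0.1575  0.0694] min [ 0.4615 -0.1853  0.0649] max [ 0.5159 -0.1297  0.0766] circ ((0.4880734086036682, -0.1570720374584198), 0.028779800981283188)
honey top 0.11194305881829238 620 mean [ 0.6699 -0.1789  0.1096] min [ 0.6382 -0.21    0.1043] max [ 0.7027 -0.1478  0.115 ] circ ((0.6706416606903076, -0.17921985685825348), 0.0327911302447319)
z136-150 8299 [[ 0.2295 -0.0006  0.136 ]
 [ 0.2702  0.0016  0.1363]
 [ 0.4503  0.0323  0.137 ]
 [ 0.565   0.2704  0.1401]
 [ 0.6504  0.4812  0.1471]
 [ 0.6914  0.4822  0.1492]
 [ 0.7487  0.4841  0.15  ]]
latch 3040
[[0.3    0.2545 0.17  ]
 [0.3223 0.2812 0.1725]
 [0.5382 0.4809 0.1908]
 [0.7678 0.4823 0.2081]
 [0.7999 0.4837 0.21  ]]
scene table z 0.0044049811594113215
jar top 0.11077200003945906 314 mean [ 0.5731 -0.1463  0.1082] min [ 0.5518 -0.1671  0.1028] max [ 0.5952 -0.12
[... 245 characters left out ...]
47990417), 0.02904154360294342)
honey top 0.11151315531779428 689 mean [ 0.6682 -0.1834  0.109 ] min [ 0.6357 -0.2146  0.1036] max [ 0.7018 -0.1505  0.1149] circ ((0.668742299079895, -0.18216034770011902), 0.03318265452980995)
z136-150 5823 [[ 0.0464 -0.0472  0.136 ]
 [ 0.0604 -0.0229  0.1361]
 [ 0.1861  0.0016  0.1367]
 [ 0.5539  0.2627  0.1405]
 [ 0.6492  0.4802  0.1479]
 [ 0.7071  0.4818  0.1495]
 [ 0.7495  0.484   0.15  ]]
latch 2538
[[0.3    0.251  0.17  ]
 [0.3237 0.2822 0.1719]
 [0.5374 0.4789 0.19  ]
 [0.7691 0.4819 0.2079]
 [0.7992 0.4856 0.21  ]]
[0.5669 0.2725 0.178 ] [0.5651 0.2732 0.178 ]
[0.5601 0.0923 0.13  ] [0.5619 0.0882 0.13  ]
[0.5606 0.1841 0.    ] [0.5604 0.1938 0.    ]
```

Run:
```python
from h import *
np.set_printoptions(precision=4,suppress=True)
for c in("top","scene"):
    W=np.load(f"{c}.npy");z=W[...,2]
    xx,yy=W[...,0],W[...,1]
    roi=(xx>.4)&(xx<.75)&(yy>-.05)&(yy<.42)
    m=roi&(z>.138); P=W[m]
    # outer edges: per-y slices
    for y0 in (.05,.1,.15,.3,.35):
        s=P[abs(P[:,1]-y0)<.004]; lo=s[s[:,0]<.52]; hi=s[s[:,0]>.6]
        print(c,"y",y0,"front x",lo[:,0].min(),lo[:,0].max(),"back",hi[:,0].min() if len(hi) else 0,hi[:,0].max() if len(hi) else 0)
    for x0 in (.475,.65):
        s=P[abs(P[:,0]-x0)<.006]; print(c,"x",x0,"y",s[:,1].min(),s[:,1].max())
    m=roi&(z>.162)&(z<.2);P=W[m]; print("latch",len(P))
    print(np.histogram(P[:,0],bins=np.arange(.5,.62,.004)))
    for lo,hi in((.53,.565),(.567,.60)):
        s=P[(P[:,0]>lo)&(P[:,0]<hi)&(P[:,2]>.18)]; print(len(s),s.min(0) if len(s) else'',s.max(0) if len(s) else'',np.median(s,0))
    # hatch board -y edge (grey z~.139)
    m=roi&(abs(z-.139)<.006)&(abs(xx-.62)<.02); P=W[m]; print("hatch y",P[:,1].min(),P[:,1].max())
    print(np.histogram(P[:,1],bins=np.arange(0,.42,.02)))
    im=cv2.imread(f"pics/{c}0.png")
    im=im[80:270,160:340] if c=="scene" else im[180:300,130:340]
    cv2.imwrite(f"pics/{c}_crop.png",cv2.resize(im,None,fx=3.1,fy=3.1,interpolation=cv2.INTER_CUBIC))
```

```text
top y 0.05 front x 0.46992011758071284 0.4846779996720621 back 0.6396950054144673 0.7016544035958845
top y 0.1 front x 0.46948242151581915 0.48237631837502887 back 0.6372888419458874 0.7020087135080748
top y 0.15 front x 0.46730348599302896 0.47962291358295633 back 0.6345271404723543 0.7020016777762038
top y 0.3 front x 0.46280280264165524 0.5198428257842079 back 0.6019895293732518 0.7019183467573898
top y 0.35 front x 0.4629417011795641 0.5195538924510511 back 0.6020860609803288 0.6482097888329851
top x 0.475 y -0.0006443117156533009 0.3757683488826151
top x 0.65 y 0.0038670264345014023 0.3812782559148435
latch 277
(array([ 0,  0,  0,  0,  0,  0,  0,  0,  1, 76, 50,  1,  3,  4,  4,  5,  3,
       54, 49, 27,  0,  0,  0,  0,  0,  0,  0,  0,  0]), array([0.5  , 0.504, 0.508, 0.512, 0.516, 0.52 , 0.524, 0.528, 0.532,
       0.536, 0.54 , 0.544, 0.548, 0.552, 0.556, 0.56 , 0.564, 0.568,
       0.572, 0.576, 0.58 , 0.584, 0.588, 0.592, 0.596, 0.6  , 0.604,
       0.608, 0.612, 0.616]))
99 [0.536  0.255  0.1803] [0.5442 0.2973 0.1953] [0.5396 0.2765 0.1912]
97 [0.5698 0.2556 0.182 ] [0.57
[... 1106 characters left out ...]
,  0]), array([0.5  , 0.504, 0.508, 0.512, 0.516, 0.52 , 0.524, 0.528, 0.532,
       0.536, 0.54 , 0.544, 0.548, 0.552, 0.556, 0.56 , 0.564, 0.568,
       0.572, 0.576, 0.58 , 0.584, 0.588, 0.592, 0.596, 0.6  , 0.604,
       0.608, 0.612, 0.616]))
68 [0.5335 0.251  0.18  ] [0.5426 0.2951 0.1936] [0.5374 0.2706 0.1896]
67 [0.5674 0.2534 0.18  ] [0.5764 0.2972 0.1951] [0.571  0.2718 0.1901]
hatch y -0.001957227234382537 0.38195817131860316
(array([ 54,   7,  10,   7,  12,  12,  15,  14,  16,  68, 100,  95,  99,
       103,  81,  90,  86,  84,  34,   1]), array([0.  , 0.02, 0.04, 0.06, 0.08, 0.1 , 0.12, 0.14, 0.16, 0.18, 0.2 ,
       0.22, 0.24, 0.26, 0.28, 0.3 , 0.32, 0.34, 0.36, 0.38, 0.4 ]))
```

View pics/scene_crop.png

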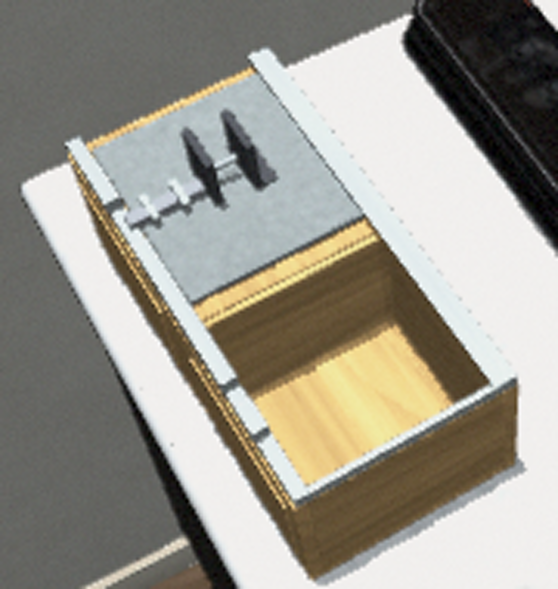

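View pics/top_crop.png

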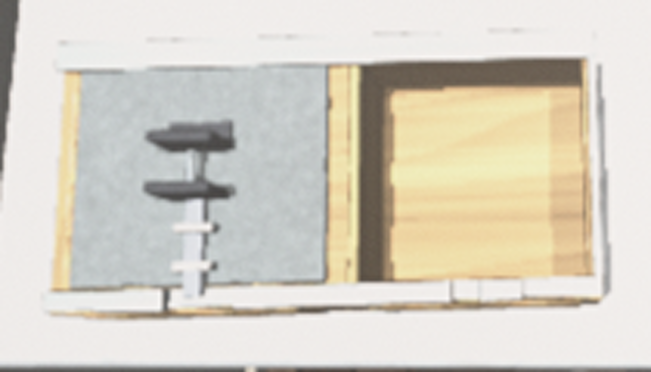

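Run:
```python
from h import *
from scipy.spatial.transform import Rotation as Ro
np.set_printoptions(precision=4,suppress=True)
o=monitor.get_obs()
print(o['tool_pos']);print(Ro.from_quat(o['eef_rot']).as_matrix())
for c in("top","scene"):
    W=np.load(f"{c}.npy").reshape(-1,3)
    P=W[(W[:,2]>.25)&(W[:,0]>.3)&(W[:,0]<1.3)&(W[:,1]>-1)&(W[:,1]<.6)]
    H,xe,ye=np.histogram2d(P[:,0],P[:,1],bins=[np.arange(.3,1.4,.1),np.arange(-1,.7,.2)])
    print(c,len(P));print(H.astype(int)); print(P.min(0),P.max(0))
    # yaw fits: outer front/back edges
    P=W[(W[:,2]>.136)&(W[:,2]<.15)]
    for nm,sel,f in(("front",(P[:,0]>.44)&(P[:,0]<.52),np.min),("back",(P[:,0]>.6)&(P[:,0]<.68),np.max)):
        ys=np.arange(.02,.37,.01);xs=[];yy=[]
        for y in ys:
            s=P[sel&(abs(P[:,1]-y)<.003)]
            if len(s)>2: xs.append(f(s[:,0]));yy.append(y)
        xs=np.array(xs);yy=np.array(yy);k=np.ones(len(xs),bool)
        for _ in range(3):
            a=np.polyfit(yy[k],xs[k],1);r=xs-np.polyval(a,yy);k=abs(r)<max(.0015,1.5*r[k].std())
        print(nm,a,np.polyval(a,.189),k.sum())
```

```text
[ 0.22   -0.585   0.4047]
[[-0.936  -0.      0.3521]
 [-0.3521  0.     -0.936 ]
 [ 0.     -1.     -0.    ]]
top 36688
[[   0    0    0    0    0    0    0 3334]
 [   0    0    0    0    0    0    0 3787]
 [   0    0    0    0    0    0    0 4210]
 [   0    0    0   33 1571  247   86 4600]
 [   0    0    0    0  777 1760  837 4936]
 [   0    0    0    0    0    0    0 4594]
 [   0    0    0    0    0    0    0 1615]
 [   0  319 1668  471  493  557  547  246]
 [   0    0    0    0    0    0    0    0]
 [   0    0    0    0    0    0    0    0]]
[ 0.3    -0.6587  0.25  ] [1.0235 0.4838 0.7695]
front [-0.0123  0.4751] 0.47276232852345385 27
back [-0.0324  0.6589] 0.6527450193699663 34
scene 92136
[[    0     0     0     0     0     0     0  4710]
 [    0     0     0     0     0     0     0  3446]
 [    0     0 24627 35578     0     0     0  2429]
 [    0     0   761 16559     0     0     0  1616]
 [    0     0     0   970     0     0     0   957]
 [    0     0     0     0     0     0     0   418]
 [    0     0     0     0     0     0     0    40]
 [    0     0     0     0     0     0     3    22]
 [    0     0     0     0     0     0     0     0]
 [    0     0     0     0     0     0     0     0]]
[ 0.3    -0.5157  0.25  ] [1.0132 0.4855 0.8422]
front [-0.0354  0.4711] 0.4643999367245288 19
back [-0.0364  0.6575] 0.6506223203952962 33
```

Run:
```python
from h import *
np.set_printoptions(precision=3,suppress=True)
for c in("top","scene"):
    W=np.load(f"{c}.npy").reshape(-1,3)
    P=W[(W[:,2]>.2)&(W[:,0]>.3)&(W[:,0]<.98)&(W[:,1]>-1)&(W[:,1]<.45)]
    print(c,len(P),np.percentile(P,[0,2,25,50,75,98,100],axis=0))
    for x in np.arange(.4,1,.05):
        s=P[abs(P[:,0]-x)<.025]
        if len(s)>20: print(x,len(s),"y",s[:,1].min(),s[:,1].max(),"z",s[:,2].min(),s[:,2].max())
```

```text
top 5311 [[ 0.604 -0.201  0.67 ]
 [ 0.625 -0.199  0.671]
 [ 0.674 -0.076  0.675]
 [ 0.7    0.025  0.679]
 [ 0.701  0.158  0.712]
 [ 0.702  0.294  0.765]
 [ 0.703  0.309  0.77 ]]
0.6 107 y -0.2006328474835713 -0.19830237521946084 z 0.7614350847616632 0.767839081485617
0.6499999999999999 1253 y -0.20088384411632354 -0.021811259783915703 z 0.707791033060099 0.7695289761184586
0.7 3951 y -0.17680689526313464 0.3090246553169964 z 0.6697766177546612 0.7160997339814862
scene 78495 [[ 0.527 -0.516  0.76 ]
 [ 0.528 -0.497  0.769]
 [ 0.529 -0.418  0.82 ]
 [ 0.549 -0.359  0.839]
 [ 0.596 -0.304  0.84 ]
 [ 0.691 -0.222  0.841]
 [ 0.734 -0.202  0.842]]
0.55 51258 y -0.5157218046960353 -0.20166838441323487 z 0.760224483175943 0.8421596021149301
0.6 15768 y -0.44462721081370754 -0.21635008762201888 z 0.8378276258396393 0.8419389382288687
0.6499999999999999 8428 y -0.4030162572461646 -0.24627648777154215 z 0.8376852117711894 0.8418656769027825
0.7 2970 y -0.3600868320780553 -0.2764491281037226 z 0.838350346354299 0.8417351723315937
0.75 71 y -0.3175178058709092 -0.30572135683262547 z 0.8386063532986864 0.8407224537255625
```

move_arm:
  dp:
    - [-4.9,0.75,-2.9]
    - [-9.7,1.5,-5.8]
    - [-14.6,2.2,-8.6]
    - [-19.5,3.0,-11.5]
    - [-24.4,3.7,-14.4]
    - [-29.2,4.5,-17.3]
    - [-34.1,5.2,-20.1]
    - [-39.0,6.0,-23.0]
    - [-43.9,6.7,-25.9]
    - [-48.7,7.5,-28.8]
  angular:
    - [0,1.9,0]
    - [0,3.7,0]
    - [0,5.6,0]
    - [0,7.5,0]
    - [0,9.3,0]
    - [0,11.2,0]
    - [0,13.1,0]
    - [0,15,0]
    - [0,16.8,0]
    - [0,18.7,0]
  hand: 8.54
  newtons: 25

```text
time_s: 2.55
tool_pos: [0.5755, -0.1423, 0.3298]
eef_rot: [0.011, -0.707, 0.707, -0.012]
wrist_force: [0.3, -0.3, -1.3]
width: 0.0852
```

move_arm:
  dp:
    - [0,0,0]
    - [0,0,0]
  angular:
    - [0,0,0]
    - [0,0,0]

```text
time_s: 2.8
tool_pos: [0.5744, -0.1438, 0.3296]
eef_rot: [0.012, -0.707, 0.707, -0.012]
wrist_force: [0.6, -0.0, -0.0]
width: 0.085
```

```bash
cat >> h.py <<'E'
from scipy.spatial.transform import Rotation as Ro
np.set_printoptions(precision=4,suppress=True)
def state():
    o=monitor.get_obs(); M=Ro.from_quat(o['eef_rot']).as_matrix()
    print("t",o['time_s'],"pos",o['tool_pos'],"F",o['wrist_force'],"w",round(o['width'],4),"q",o['qpos']); print(M)
    return o,M
def togo(p):
    o,M=state(); print("dp cm",M.T@(np.array(p)-o['tool_pos'])*100)
E
python3 - <<'E'
from h import *
im,d=grab_frame("scene"); cv2.imwrite("pics/s1.png",cv2.resize(im[150:400,200:500],None,fx=2.5,fy=2.5))
togo([.5748,-.1443,.225])
E
```

```text
t 2.85 pos [ 0.5742 -0.1445  0.3298] F [0.8529 0.4225 0.6515] w 0.0856 q [-0.3796  0.206   1.6881 -0.0005  1.2475  1.1581]
[[-0.9994 -0.0002  0.0332]
 [-0.0332 -0.0004 -0.9994]
 [ 0.0002 -1.      0.0004]]
dp cm [-0.0665 10.4815 -0.0258]
```

View pics/s1.png

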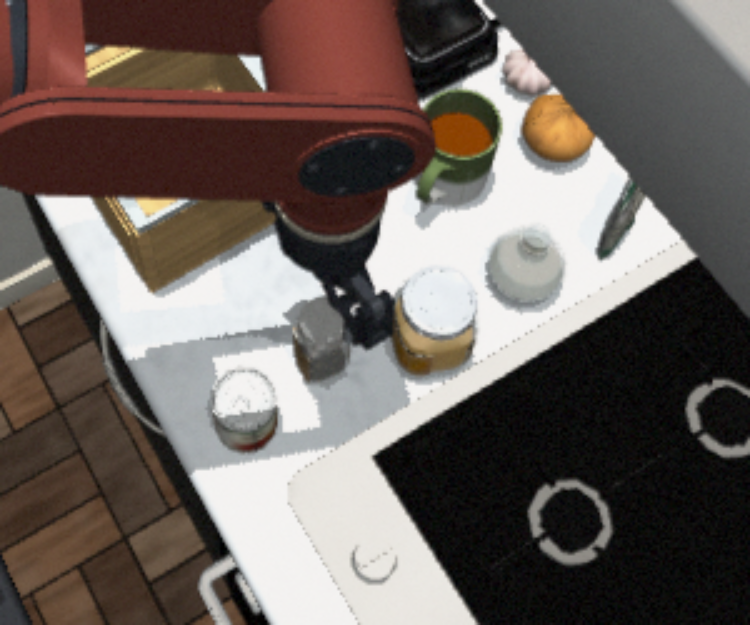

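The gripper is above the jar, which is at about (320,340) in the crop, with the jaws along y. The tin and honey jar are clear to the sides. Descending and closing.

move_arm:
  dp:
    - [0,2.5,0]
    - [0,5,0]
    - [0,7.5,0]
    - [0,9.5,0]
    - [0,10.5,0]
    - [0,10.5,0]
  angular:
    - [0,0,0]
    - [0,0,0]
    - [0,0,0]
    - [0,0,0]
    - [0,0,0]
    - [0,0,0]

```text
time_s: 3.6
tool_pos: [0.5742, -0.1443, 0.2242]
eef_rot: [-0.012, 0.707, -0.707, 0.011]
wrist_force: [-0.2, -0.0, -1.0]
width: 0.0854
```

move_arm:
  dp:
    - [0,0,0]
    - [0,0,0]
    - [0,0,0]
    - [0,0,0]
    - [0,0,0]
    - [0,0,0]
  angular:
    - [0,0,0]
    - [0,0,0]
    - [0,0,0]
    - [0,0,0]
    - [0,0,0]
    - [0,0,0]
  hand: 3.0
  newtons: 25

```text
time_s: 4.35
tool_pos: [0.575, -0.1441, 0.2258]
eef_rot: [0.011, -0.707, 0.707, -0.012]
wrist_force: [-0.4, 0.1, 6.2]
width: 0.0445
```

move_arm:
  dp:
    - [0,-1,0]
    - [0,-3,0]
    - [0,-5.5,0]
    - [0,-8.5,0]
    - [0,-11.5,0]
    - [0,-14.5,0]
    - [0,-17,0]
    - [0,-18.5,0]
    - [0,-18.5,0]
  angular:
    - [0,0,0]
    - [0,0,0]
    - [0,0,0]
    - [0,0,0]
    - [0,0,0]
    - [0,0,0]
    - [0,0,0]
    - [0,0,0]
    - [0,0,0]

```text
time_s: 5.48
tool_pos: [0.5747, -0.144, 0.4115]
eef_rot: [0.011, -0.707, 0.707, -0.013]
wrist_force: [-0.5, 0.6, -1.2]
width: 0.0444
```

Run:
```python
from h import *
im,d=grab_frame("scene"); cv2.imwrite("pics/s2.png",cv2.resize(im[100:400,150:500],None,fx=2,fy=2))
togo([.561,.089,.41])
```

```text
t 5.525 pos [ 0.5744 -0.1439  0.4099] F [-0.7134 -0.1103 -2.2522] w 0.0448 q [-0.3786  0.1389  1.6095  0.      1.3927  1.1588]
[[-0.9994  0.0005  0.0334]
 [-0.0334 -0.0002 -0.9994]
 [-0.0005 -1.      0.0002]]
dp cm [  0.5592  -0.014  -23.3212]
```

View pics/s2.png

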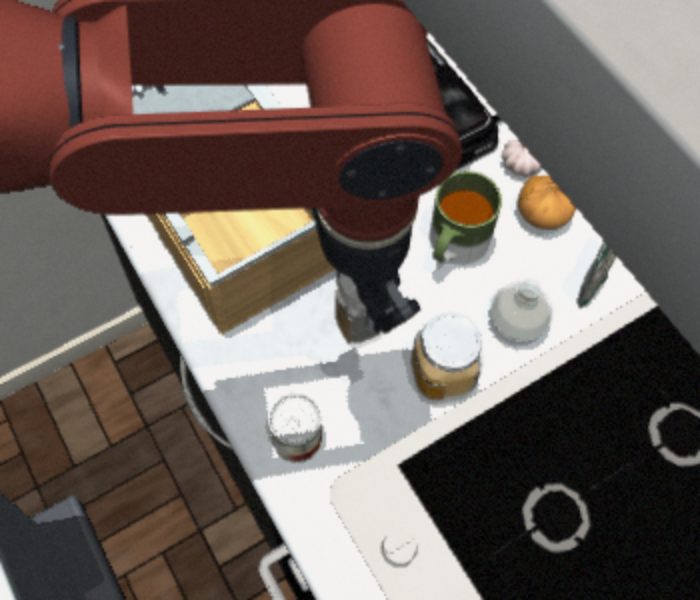

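The jar is held at about (360,310) in the crop, with its place on the worktop empty and the neighbours unmoved. Moving over the bay.

move_arm:
  dp:
    - [0.0,0,-1.0]
    - [0.1,0,-3.5]
    - [0.2,0,-7]
    - [0.3,0,-10.5]
    - [0.4,0,-14]
    - [0.5,0,-17.5]
    - [0.5,0,-20.5]
    - [0.6,0,-22.6]
    - [0.6,0,-23.3]
    - [0.6,0,-23.3]
  angular:
    - [0,0,0]
    - [0,0,0]
    - [0,0,0]
    - [0,0,0]
    - [0,0,0]
    - [0,0,0]
    - [0,0,0]
    - [0,0,0]
    - [0,0,0]
    - [0,0,0]

```text
time_s: 6.78
tool_pos: [0.5607, 0.0887, 0.4094]
eef_rot: [0.012, -0.707, 0.707, -0.012]
wrist_force: [0.8, -0.4, -1.5]
width: 0.0449
```

move_arm:
  dp:
    - [0,1.5,0]
    - [0,4,0]
    - [0,7,0]
    - [0,10,0]
    - [0,12.5,0]
    - [0,14.5,0]
    - [0,15.8,0]
    - [0,16.5,0]
    - [0,16.8,0]
    - [0,16.8,0]
  angular:
    - [0,0,0]
    - [0,0,0]
    - [0,0,0]
    - [0,0,0]
    - [0,0,0]
    - [0,0,0]
    - [0,0,0]
    - [0,0,0]
    - [0,0,0]
    - [0,0,0]

```text
time_s: 8.02
tool_pos: [0.561, 0.0888, 0.2422]
eef_rot: [-0.012, 0.707, -0.707, 0.012]
wrist_force: [-0.2, 0.2, -1.6]
width: 0.0446
```

Run:
```python
from h import *
im,d=grab_frame("top"); cv2.imwrite("pics/t3.png",cv2.resize(im[120:300,130:430],None,fx=2.6,fy=2.6))
togo([.561,.089,.233])
```

```text
t 8.075 pos [0.561  0.0888 0.2424] F [ 0.3433 -0.366  -2.0182] w 0.0448 q [0.0181 0.2584 1.8071 0.     1.0749 1.5554]
[[-0.9994  0.0012  0.0335]
 [-0.0335  0.     -0.9994]
 [-0.0012 -1.      0.    ]]
dp cm [ 0.003   0.9409 -0.0223]
```

View pics/t3.png

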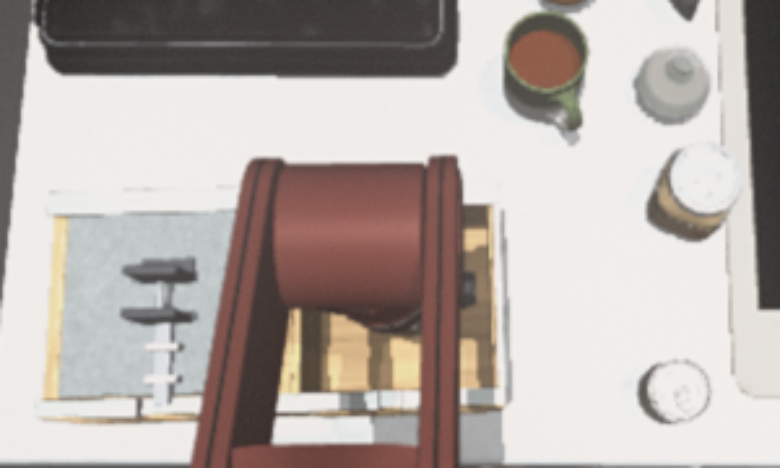

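The gripper is inside the bay and clear of the walls. Lowering the last 9 mm slowly.

move_arm:
  dp:
    - [0,0.2,0]
    - [0,0.4,0]
    - [0,0.6,0]
    - [0,0.7,0]
    - [0,0.7,0]
  angular:
    - [0,0,0]
    - [0,0,0]
    - [0,0,0]
    - [0,0,0]
    - [0,0,0]

```text
time_s: 8.7
tool_pos: [0.5606, 0.0887, 0.2345]
eef_rot: [-0.012, 0.707, -0.707, 0.012]
wrist_force: [0.3, -0.0, -0.9]
width: 0.0447
```

move_arm:
  dp:
    - [0,0.1,0]
    - [0,0.2,0]
    - [0,0.2,0]
  angular:
    - [0,0,0]
    - [0,0,0]
    - [0,0,0]

```text
time_s: 9.07
tool_pos: [0.561, 0.0888, 0.2339]
eef_rot: [-0.012, 0.707, -0.707, 0.012]
wrist_force: [-2.5, 0.2, 5.4]
width: 0.045
```

Contact at about 6 N, so the jar is standing on the floor. Opening moderately.

move_arm:
  dp:
    - [0,0,0]
    - [0,0,0]
    - [0,0,0]
    - [0,0,0]
  angular:
    - [0,0,0]
    - [0,0,0]
    - [0,0,0]
    - [0,0,0]
  hand: 7.0

```text
time_s: 9.57
tool_pos: [0.5607, 0.0887, 0.2326]
eef_rot: [-0.012, 0.707, -0.707, 0.012]
wrist_force: [0.5, 0.1, -0.3]
width: 0.07
```

move_arm:
  dp:
    - [0,-1,0]
    - [0,-3,0]
    - [0,-6,0]
    - [0,-9,0]
    - [0,-12,0]
    - [0,-15,0]
    - [0,-17,0]
    - [0,-17,0]
  angular:
    - [0,0,0]
    - [0,0,0]
    - [0,0,0]
    - [0,0,0]
    - [0,0,0]
    - [0,0,0]
    - [0,0,0]
    - [0,0,0]

```text
time_s: 10.58
tool_pos: [0.5612, 0.0888, 0.4054]
eef_rot: [-0.01, 0.707, -0.707, 0.013]
wrist_force: [0.5, 0.1, -0.4]
width: 0.0701
```

Run:
```python
from h import *
im,d=grab_frame("scene"); cv2.imwrite("pics/s4.png",cv2.resize(im[60:340,130:430],None,fx=2.1,fy=2.1))
togo([.5615,.2745,.405])
```

```text
t 10.625 pos [0.5607 0.0887 0.4035] F [ 0.1424  0.5232 -1.2431] w 0.07 q [0.018  0.0845 1.6808 0.     1.3747 1.5554]
[[-0.9994  0.0017  0.0334]
 [-0.0334  0.     -0.9994]
 [-0.0017 -1.      0.    ]]
dp cm [ -0.6978  -0.1508 -18.5638]
```

View pics/s4.png

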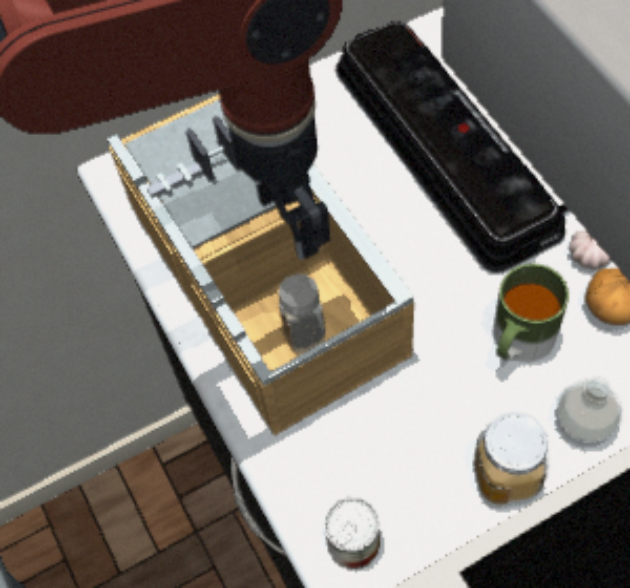

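The jar stands upright in the bay at about (302,312) in the crop. Moving over the latch and turning the jaws to lie along x.

move_arm:
  dp:
    - [-0.1,0,-1.9]
    - [-0.1,0,-3.8]
    - [-0.2,0,-5.7]
    - [-0.3,0,-7.6]
    - [-0.4,0,-9.5]
    - [-0.4,0,-11.4]
    - [-0.5,0,-13.3]
    - [-0.6,0,-15.2]
    - [-0.7,0,-17]
    - [-0.7,0,-18.6]
  angular:
    - [0,-9,0]
    - [0,-18,0]
    - [0,-27,0]
    - [0,-36,0]
    - [0,-45,0]
    - [0,-54,0]
    - [0,-63,0]
    - [0,-72,0]
    - [0,-81,0]
    - [0,-90,0]
  hand: 8.5

```text
time_s: 11.88
tool_pos: [0.561, 0.2754, 0.4003]
eef_rot: [0.511, -0.491, 0.49, -0.508]
wrist_force: [0.4, -0.7, 0.2]
width: 0.0849
```

move_arm:
  dp:
    - [0,0,0]
    - [0,0,0]
  angular:
    - [0,0,0]
    - [0,0,0]

```text
time_s: 12.12
tool_pos: [0.5613, 0.2744, 0.4015]
eef_rot: [0.508, -0.493, 0.492, -0.507]
wrist_force: [-0.0, 0.5, -0.1]
width: 0.085
```

Run:
```python
from h import *
im,d=grab_frame("scene"); cv2.imwrite("pics/s5.png",cv2.resize(im[60:260,130:350],None,fx=3,fy=3))
im,d=grab_frame("top"); cv2.imwrite("pics/t5.png",cv2.resize(im[160:300,130:350],None,fx=3,fy=3))
togo([.5615,.2745,.335])
for n in ("scene","top"): print(models.mark_of(n,"latch_grip")[:2])
```

```text
t 12.225 pos [0.5615 0.2742 0.4021] F [ 0.1198 -0.396   0.4985] w 0.0852 q [ 0.3281  0.2221  1.5293 -0.0002  1.3911  0.2974]
[[ 0.0308 -0.0008  0.9995]
 [-0.9995 -0.0005  0.0308]
 [ 0.0005 -1.     -0.0008]]
dp cm [-0.0368  6.7149  0.0067]
[{'point': [124.6, 235.1], 'score': 0.76}]
[{'point': [228.1, 190.3], 'score': 0.59}]
```

View pics/s5.png

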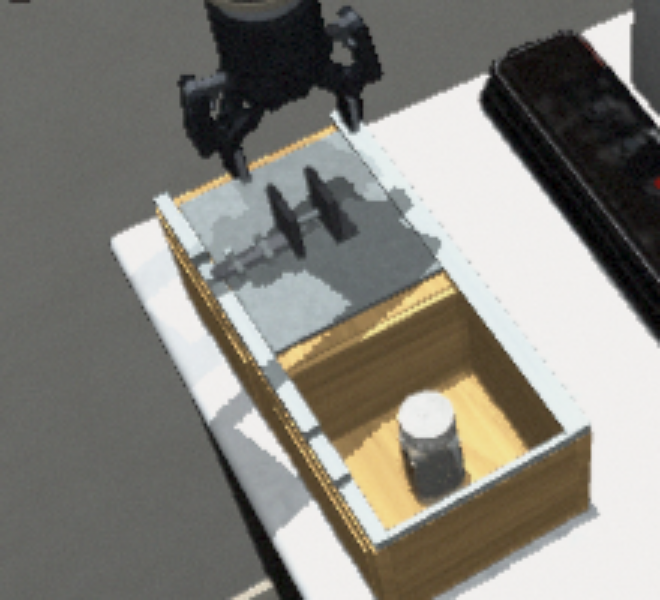

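View pics/t5.png

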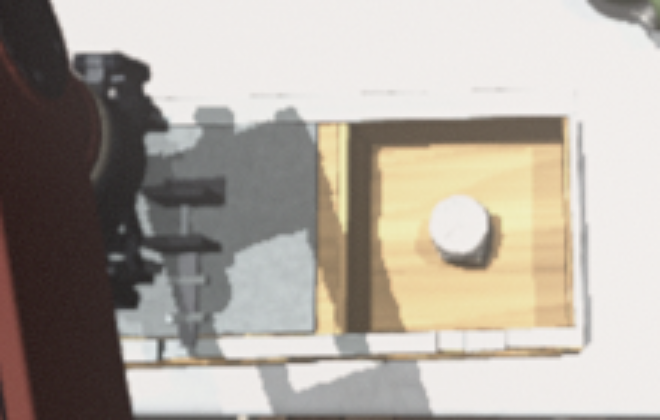

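The jaws straddle the plates and the jar is upright in the bay. Descending to the latch.

move_arm:
  dp:
    - [0,1.5,0]
    - [0,3,0]
    - [0,4.5,0]
    - [0,5.5,0]
    - [0,6.3,0]
    - [0,6.6,0]
    - [0,6.6,0]
  angular:
    - [0,0,0]
    - [0,0,0]
    - [0,0,0]
    - [0,0,0]
    - [0,0,0]
    - [0,0,0]
    - [0,0,0]

```text
time_s: 13.2
tool_pos: [0.5615, 0.2749, 0.3368]
eef_rot: [-0.508, 0.492, -0.492, 0.508]
wrist_force: [0.3, 0.6, 1.4]
width: 0.0852
```

move_arm:
  dp:
    - [0,0,0]
    - [0,0,0]
    - [0,0,0]
  angular:
    - [0,0,0]
    - [0,0,0]
    - [0,0,0]
  hand: 5.0
  newtons: 25

```text
time_s: 13.58
tool_pos: [0.561, 0.275, 0.3371]
eef_rot: [0.509, -0.492, 0.491, -0.508]
wrist_force: [-3.6, -0.1, 3.1]
width: 0.0502
```

Run:
```python
from h import *
im,d=grab_frame("scene"); cv2.imwrite("pics/s6.png",cv2.resize(im[70:190,150:310],None,fx=4.5,fy=4.5))
state()
```

```text
t 13.625 pos [0.561 0.275 0.337] F [-4.0824 -1.001   3.5621] w 0.0502 q [0.3294 0.274  1.5926 0.0004 1.2761 0.2957]
[[ 0.0336 -0.0013  0.9994]
 [-0.9994 -0.      0.0336]
 [-0.     -1.     -0.0013]]
```

View pics/s6.png

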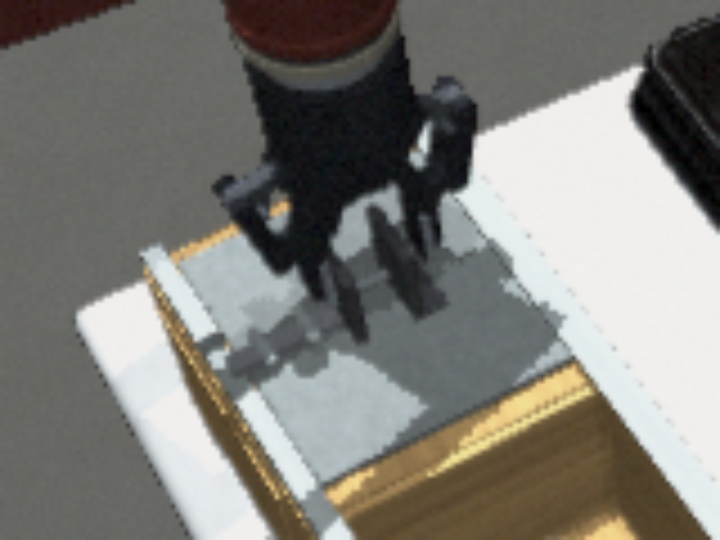

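The near pad just touches the sprung plate (4 N), and the alignment is as expected. Squeezing.

move_arm:
  dp:
    - [0,0,0]
    - [0,0,0]
    - [0,0,0]
    - [0,0,0]
    - [0,0,0]
  angular:
    - [0,0,0]
    - [0,0,0]
    - [0,0,0]
    - [0,0,0]
    - [0,0,0]
  hand: 2.8
  newtons: 30

```text
time_s: 14.25
tool_pos: [0.5623, 0.2749, 0.3374]
eef_rot: [-0.507, 0.491, -0.492, 0.509]
wrist_force: [5.2, 1.5, 0.8]
width: 0.029
```

Run:
```python
from h import *
im,d=grab_frame("scene"); cv2.imwrite("pics/s7.png",cv2.resize(im[70:190,150:310],None,fx=4.5,fy=4.5))
state()
```

```text
t 14.3 pos [0.5623 0.2749 0.3374] F [5.8442 1.7425 1.6902] w 0.0295 q [ 0.3289  0.2746  1.5912 -0.0002  1.2726  0.2957]
[[ 0.0332  0.0031  0.9994]
 [-0.9994  0.0009  0.0332]
 [-0.0008 -1.      0.0031]]
```

View pics/s7.png

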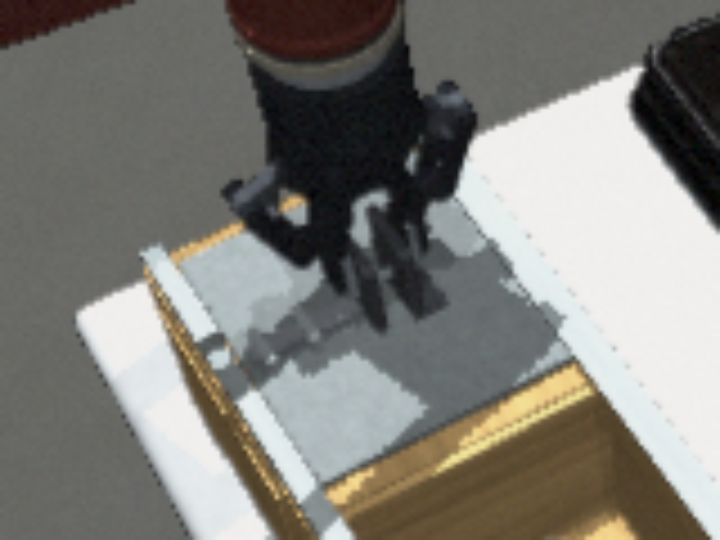

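Fully squeezed at 29.5 mm. I estimate about 17.8 cm of travel, so I'll slide along tool +x, which is the case's -y.

move_arm:
  dp:
    - [0.2,0,0.1]
    - [0.6,0,0.1]
    - [1.2,0,0.1]
    - [2.0,0,0.1]
    - [3.0,0,0.1]
    - [4.0,0,0.1]
    - [4.8,0,0.1]
    - [5.4,0,0.1]
    - [5.8,0,0.1]
    - [6.0,0,0.1]
  angular:
    - [0,0,0]
    - [0,0,0]
    - [0,0,0]
    - [0,0,0]
    - [0,0,0]
    - [0,0,0]
    - [0,0,0]
    - [0,0,0]
    - [0,0,0]
    - [0,0,0]

```text
time_s: 15.55
tool_pos: [0.5646, 0.2146, 0.3374]
eef_rot: [-0.508, 0.491, -0.492, 0.509]
wrist_force: [0.6, 1.7, 5.1]
width: 0.0293
```

Run:
```python
from h import *
im,d=grab_frame("scene"); cv2.imwrite("pics/s8.png",cv2.resize(im[60:260,150:350],None,fx=3,fy=3))
state()
```

```text
t 15.6 pos [0.5647 0.2144 0.3374] F [1.2741 0.7897 5.6912] w 0.0292 q [ 0.2324  0.2254  1.6502 -0.0001  1.265   0.1993]
[[ 0.0332  0.001   0.9994]
 [-0.9995  0.0002  0.0332]
 [-0.0001 -1.      0.001 ]]
```

View pics/s8.png

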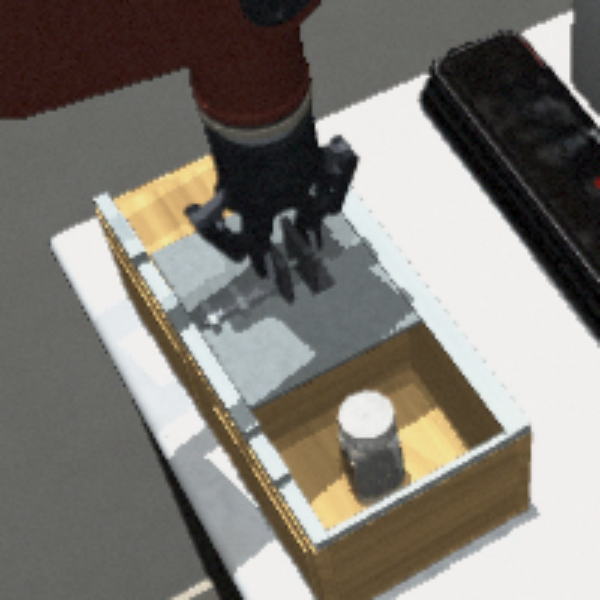

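The hatch is moving freely, with about 6 cm covered and small forces. Continuing.

move_arm:
  dp:
    - [0.5,0,0]
    - [1.5,0,0]
    - [2.8,0,0]
    - [4.2,0,0]
    - [5.6,0,0]
    - [7.0,0,0]
    - [8.2,0,0]
    - [9.2,0,0]
    - [9.9,0,0]
    - [10.2,0,0]
  angular:
    - [0,0,0]
    - [0,0,0]
    - [0,0,0]
    - [0,0,0]
    - [0,0,0]
    - [0,0,0]
    - [0,0,0]
    - [0,0,0]
    - [0,0,0]
    - [0,0,0]

```text
time_s: 16.85
tool_pos: [0.568, 0.1124, 0.3374]
eef_rot: [-0.508, 0.491, -0.492, 0.509]
wrist_force: [1.9, 0.5, 5.9]
width: 0.0293
```

Run:
```python
from h import *
im,d=grab_frame("scene"); cv2.imwrite("pics/s9.png",cv2.resize(im[120:270,180:360],None,fx=4,fy=4))
state()
```

```text
t 16.9 pos [0.568  0.1122 0.3374] F [ 1.6858 -0.4339  5.5941] w 0.0294 q [ 0.0589  0.1679  1.7169 -0.0002  1.2558  0.026 ]
[[ 0.033   0.001   0.9995]
 [-0.9995 -0.0002  0.033 ]
 [ 0.0002 -1.      0.001 ]]
```

View pics/s9.png

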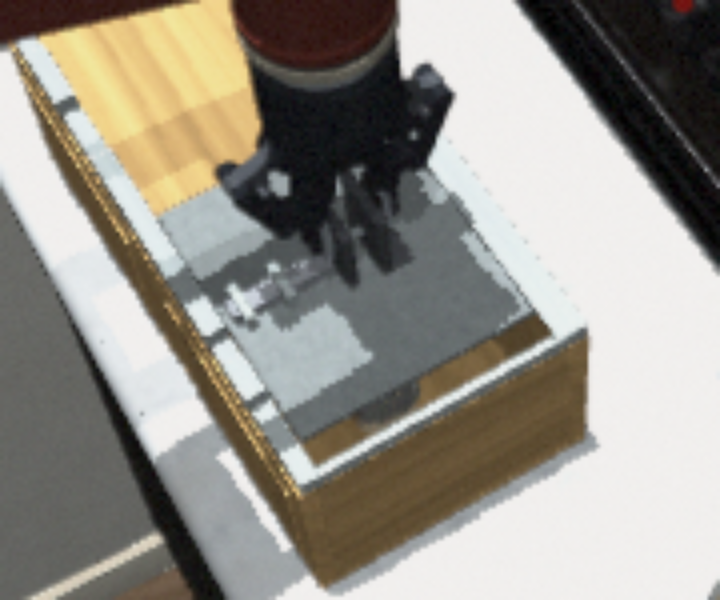

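About 15–20 mm is left. Creeping the rest.

move_arm:
  dp:
    - [0.2,0,0]
    - [0.4,0,0]
    - [0.6,0,0]
    - [0.8,0,0]
    - [0.95,0,0]
    - [1.1,0,0]
    - [1.2,0,0]
    - [1.3,0,0]
  angular:
    - [0,0,0]
    - [0,0,0]
    - [0,0,0]
    - [0,0,0]
    - [0,0,0]
    - [0,0,0]
    - [0,0,0]
    - [0,0,0]

```text
time_s: 17.9
tool_pos: [0.5684, 0.0998, 0.3374]
eef_rot: [-0.508, 0.491, -0.492, 0.509]
wrist_force: [1.0, 1.3, 6.3]
width: 0.0297
```

Run:
```python
from h import *
im,d=grab_frame("scene"); cv2.imwrite("pics/s10.png",cv2.resize(im[120:270,180:360],None,fx=4,fy=4))
state()
```

```text
t 17.95 pos [0.5685 0.0997 0.3374] F [1.2286 0.5613 6.2808] w 0.0295 q [0.037  0.1634 1.7219 0.0002 1.2551 0.0036]
[[ 0.0333  0.0011  0.9994]
 [-0.9994  0.0002  0.0333]
 [-0.0002 -1.      0.0011]]
```

View pics/s10.png

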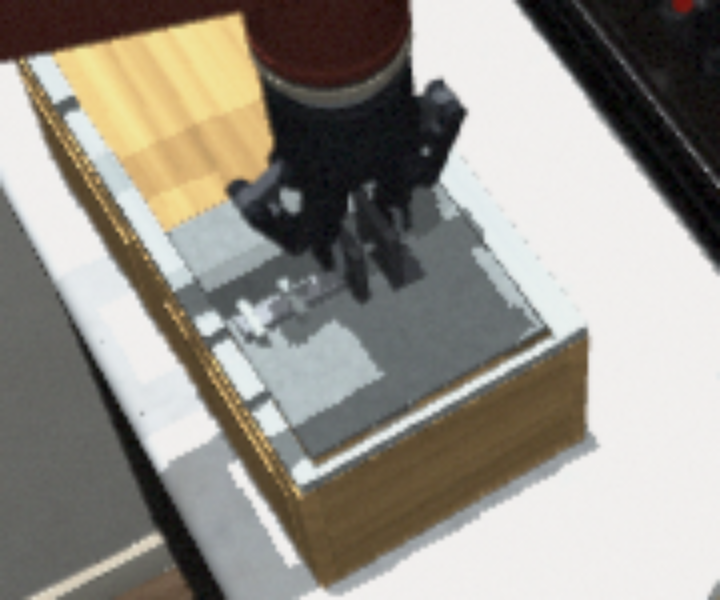

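A few millimetres remain. Continuing in 1 mm steps and watching the force.

move_arm:
  dp:
    - [0.08,0,0]
    - [0.16,0,0]
    - [0.24,0,0]
    - [0.3,0,0]
  angular:
    - [0,0,0]
    - [0,0,0]
    - [0,0,0]
    - [0,0,0]

```text
time_s: 18.45
tool_pos: [0.5685, 0.0968, 0.3374]
eef_rot: [-0.508, 0.491, -0.492, 0.509]
wrist_force: [1.8, 1.0, 6.1]
width: 0.0293
```

move_arm:
  dp:
    - [0.05,0,0]
    - [0.1,0,0]
    - [0.15,0,0]
    - [0.15,0,0]
  angular:
    - [0,0,0]
    - [0,0,0]
    - [0,0,0]
    - [0,0,0]

```text
time_s: 18.95
tool_pos: [0.5686, 0.0953, 0.3374]
eef_rot: [-0.508, 0.491, -0.492, 0.509]
wrist_force: [1.4, 0.9, 6.7]
width: 0.0293
```

move_arm:
  dp:
    - [0.05,0,0]
    - [0.1,0,0]
    - [0.15,0,0]
    - [0.15,0,0]
  angular:
    - [0,0,0]
    - [0,0,0]
    - [0,0,0]
    - [0,0,0]

```text
time_s: 19.45
tool_pos: [0.5686, 0.0938, 0.3374]
eef_rot: [-0.508, 0.491, -0.492, 0.509]
wrist_force: [1.2, 0.8, 5.8]
width: 0.0294
```

Run:
```python
from h import *
im,d=grab_frame("scene"); cv2.imwrite("pics/s11.png",cv2.resize(im[170:260,210:340],None,fx=6,fy=6))
state()
```

```text
t 19.5 pos [0.5686 0.0938 0.3374] F [0.4766 0.6623 6.4448] w 0.0292 q [ 0.0266  0.1616  1.7241  0.0002  1.2549 -0.0068]
[[ 0.0333  0.001   0.9994]
 [-0.9994  0.0002  0.0333]
 [-0.0002 -1.      0.001 ]]
```

View pics/s11.png

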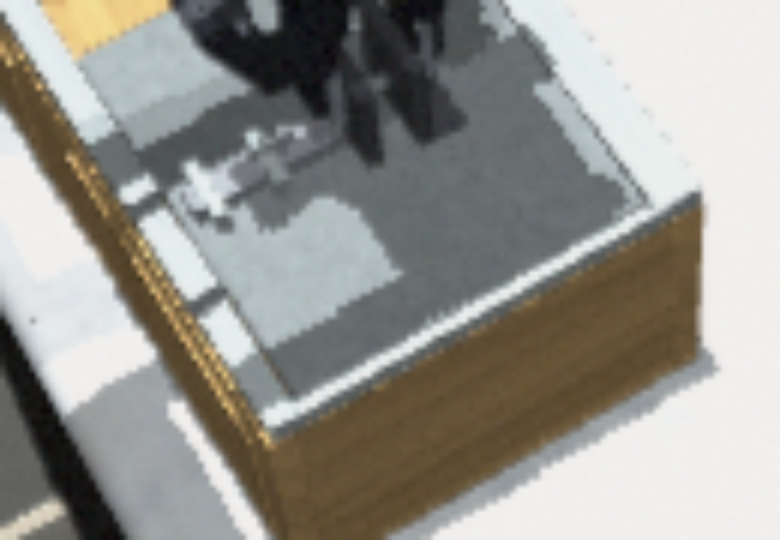

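move_arm:
  dp:
    - [0.05,0,0]
    - [0.1,0,0]
    - [0.1,0,0]
  angular:
    - [0,0,0]
    - [0,0,0]
    - [0,0,0]

```text
time_s: 19.88
tool_pos: [0.5687, 0.0928, 0.3374]
eef_rot: [-0.508, 0.491, -0.492, 0.509]
wrist_force: [2.7, 2.0, 6.0]
width: 0.0294
```

move_arm:
  dp:
    - [0.05,0,0]
    - [0.1,0,0]
    - [0.1,0,0]
  angular:
    - [0,0,0]
    - [0,0,0]
    - [0,0,0]

```text
time_s: 20.25
tool_pos: [0.5687, 0.0918, 0.3374]
eef_rot: [-0.508, 0.491, -0.492, 0.509]
wrist_force: [1.3, 2.0, 5.6]
width: 0.0292
```

move_arm:
  dp:
    - [0.05,0,0]
    - [0.1,0,0]
    - [0.1,0,0]
  angular:
    - [0,0,0]
    - [0,0,0]
    - [0,0,0]

```text
time_s: 20.62
tool_pos: [0.5687, 0.0908, 0.3374]
eef_rot: [-0.508, 0.491, -0.492, 0.509]
wrist_force: [1.2, 0.8, 5.6]
width: 0.0292
```

move_arm:
  dp:
    - [0.05,0,0]
    - [0.1,0,0]
    - [0.1,0,0]
  angular:
    - [0,0,0]
    - [0,0,0]
    - [0,0,0]

```text
time_s: 21.0
tool_pos: [0.5687, 0.0901, 0.3374]
eef_rot: [-0.508, 0.492, -0.492, 0.509]
wrist_force: [1.2, 2.8, 5.8]
width: 0.0293
```

move_arm:
  dp:
    - [0.05,0,0]
    - [0.1,0,0]
    - [0.1,0,0]
  angular:
    - [0,0,0]
    - [0,0,0]
    - [0,0,0]

```text
time_s: 21.38
tool_pos: [0.5687, 0.0899, 0.3374]
eef_rot: [-0.507, 0.492, -0.491, 0.509]
wrist_force: [1.5, 6.7, 5.3]
width: 0.0295
```

Run:
```python
from h import *
im,d=grab_frame("scene"); cv2.imwrite("pics/s12.png",cv2.resize(im[170:260,210:340],None,fx=6,fy=6))
im,d=grab_frame("top"); cv2.imwrite("pics/t12.png",cv2.resize(im[180:290,200:340],None,fx=5,fy=5))
state()
```

```text
t 21.475 pos [0.5687 0.0898 0.3374] F [2.556  7.4418 5.9862] w 0.0293 q [ 0.0191  0.1602  1.7257  0.0026  1.2545 -0.0155]
[[ 0.0337  0.0012  0.9994]
 [-0.9994  0.0025  0.0337]
 [-0.0024 -1.      0.0013]]
```

View pics/s12.png

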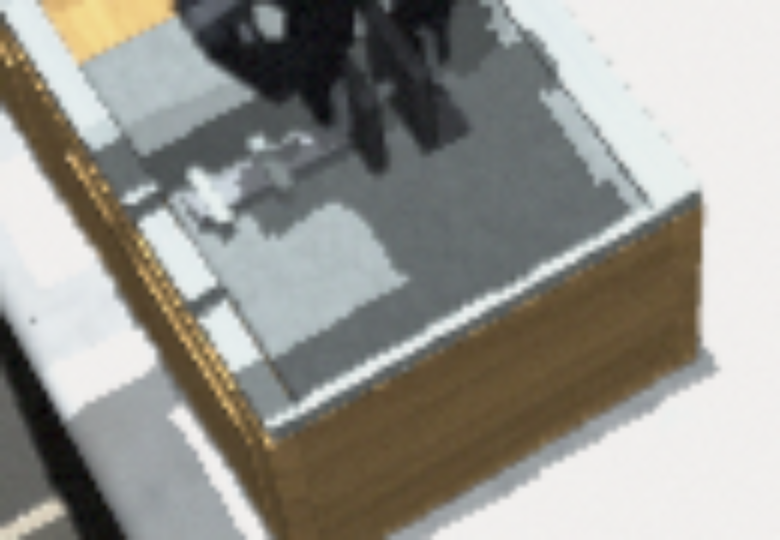

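View pics/t12.png

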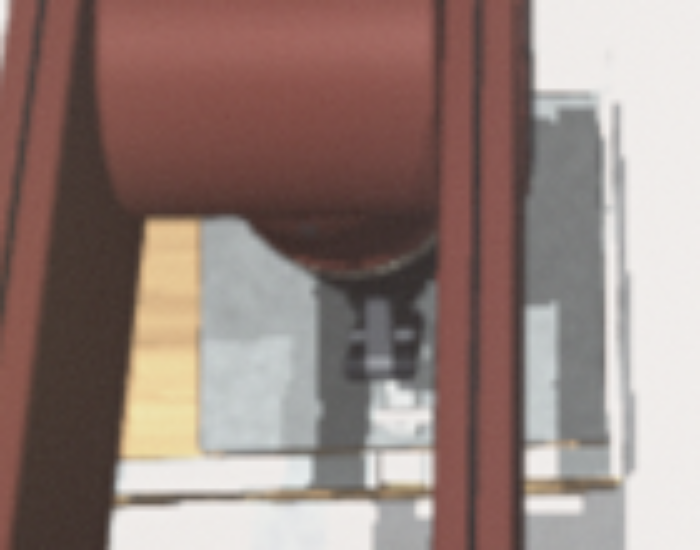

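Home: the y reaction rises to 7 N while the position stalls, and the picture shows no gap at the end frame. Letting go.

move_arm:
  dp:
    - [0,0,0]
    - [0,0,0]
    - [0,0,0]
    - [0,0,0]
    - [0,0,0]
    - [0,0,0]
  angular:
    - [0,0,0]
    - [0,0,0]
    - [0,0,0]
    - [0,0,0]
    - [0,0,0]
    - [0,0,0]
  hand: 8.5

```text
time_s: 22.22
tool_pos: [0.5687, 0.0889, 0.3367]
eef_rot: [-0.508, 0.492, -0.492, 0.508]
wrist_force: [0.6, -0.8, -0.9]
width: 0.0847
```

move_arm:
  dp:
    - [0,-1,0]
    - [0,-3,0]
    - [0,-5,0]
    - [0,-8,0]
    - [0,-11,0]
    - [0,-11,0]
  angular:
    - [0,0,0]
    - [0,0,0]
    - [0,0,0]
    - [0,0,0]
    - [0,0,0]
    - [0,0,0]

```text
time_s: 22.98
tool_pos: [0.5694, 0.0891, 0.4517]
eef_rot: [-0.506, 0.49, -0.494, 0.51]
wrist_force: [-0.6, -0.1, -0.5]
width: 0.0851
```

move_arm:
  dp:
    - [-3,0,0]
    - [-7,0,-3]
    - [-12,0,-8]
    - [-17,0,-12]
    - [-21,0,-16]
    - [-24,0,-18]
    - [-24,0,-18]
  angular:
    - [0,0,0]
    - [0,0,0]
    - [0,0,0]
    - [0,0,0]
    - [0,0,0]
    - [0,0,0]
    - [0,0,0]

```text
time_s: 23.85
tool_pos: [0.3789, 0.3245, 0.4465]
eef_rot: [0.509, -0.491, 0.49, -0.509]
wrist_force: [0.3, -0.4, -0.1]
width: 0.0849
```

Run:
```python
from h import *
im,d,W=cloud("scene"); cv2.imwrite("pics/s13.png",cv2.resize(im[120:280,180:400],None,fx=3.6,fy=3.6))
im,d,W=cloud("top"); cv2.imwrite("pics/t13.png",cv2.resize(im[130:300,180:430],None,fx=3.2,fy=3.2))
state()
P=W.reshape(-1,3);P=P[(P[:,2]>.18)&(P[:,2]<.198)&(abs(P[:,0]-.56)<.05)&(abs(P[:,1]-.09)<.06)]
print(len(P),np.histogram(P[:,0],bins=np.arange(.52,.6,.004)),np.percentile(P[:,1],[1,50,99]))
for b in((.53,.56),(.56,.6)):
    s=P[(P[:,0]>b[0])&(P[:,0]<b[1])]; print(s.mean(0) if len(s) else None)
```

```text
t 23.95 pos [0.3806 0.3228 0.4465] F [-0.4059 -0.8378  0.9282] w 0.0849 q [ 0.5454 -0.1108  1.7935 -0.0006  1.4593  0.5109]
[[ 0.0346  0.      0.9994]
 [-0.9994 -0.0006  0.0346]
 [ 0.0006 -1.     -0.    ]]
189 (array([ 0,  0,  0,  0,  0, 24, 43, 30,  0,  0,  0,  0,  0,  1, 49, 42,  0,
        0,  0]), array([0.52 , 0.524, 0.528, 0.532, 0.536, 0.54 , 0.544, 0.548, 0.552,
       0.556, 0.56 , 0.564, 0.568, 0.572, 0.576, 0.58 , 0.584, 0.588,
       0.592, 0.596])) [0.0713 0.092  0.1138]
[0.5459 0.0912 0.1907]
[0.5797 0.0936 0.1907]
```

View pics/s13.png

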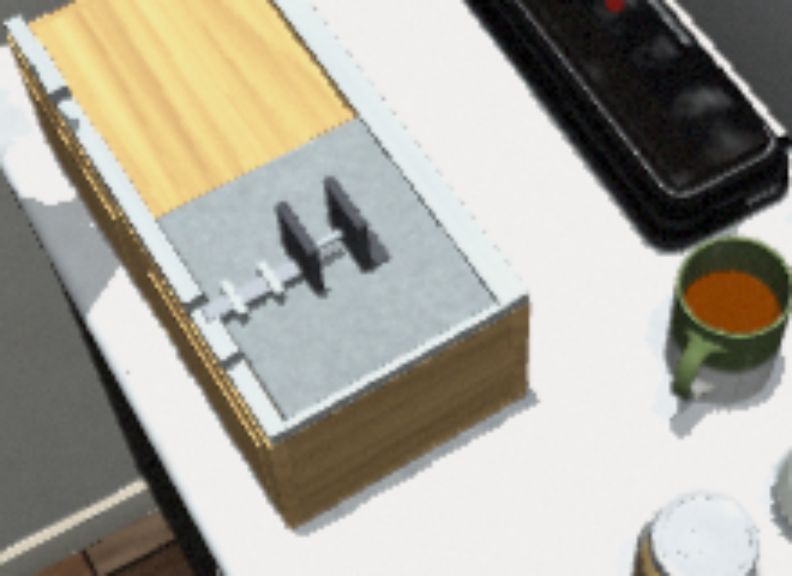

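View pics/t13.png

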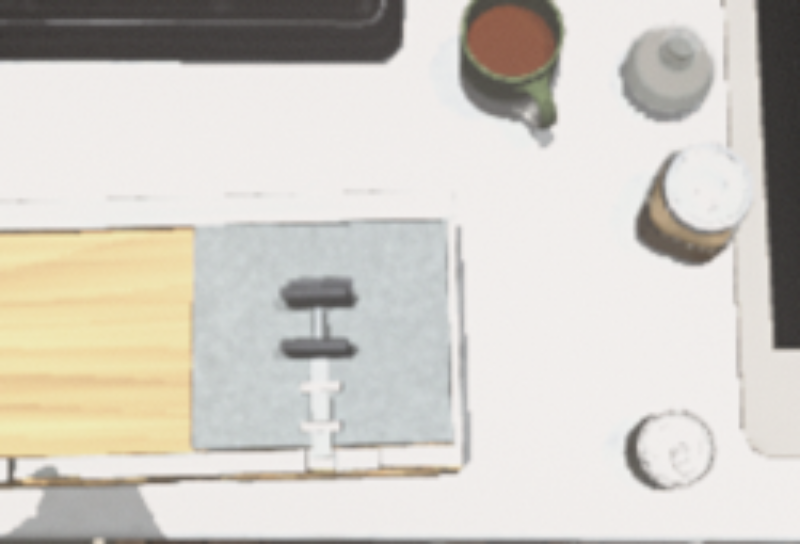

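The plates are 34 mm apart again, as at rest, so the bolt is fully out in the keeper's narrow gap. The hatch is flush with the end frame and the arm is clear. Handing in.

Run:
```python
from workcell import finish_job
print(finish_job())
```

```text
the job is handed in; nothing more can be done
None
```

The spice jar stands upright in the bay, and the hatch is closed and locked over it. The job was handed in at about 24 s of the 51 s allowed.

- **Jar:** I gripped it with 25 N and lowered it until light contact of about 6 N. A picture taken before closing showed it upright in the bay.
- **Hatch:** I squeezed the latch to about 29.5 mm, slid the hatch slowly for about 185 mm, and stopped when it met the end frame with about 7 N. I then let go and moved the arm clear.
- **Last checks:** The latch plates measured 34 mm apart centre to centre, the same as at rest, so the bolt sprang out fully. The pictures show it in the narrow gap, with the hatch flush against the end frame.
- **Bystanders:** The tin, honey jar, mug and cruet look unmoved in the pictures, but I did not measure their positions again. No check failed.
- **Disagreements:** The two cameras differed by about 3–4 mm in y, so I used averages. The hatch travelled about 6 mm further than I had estimated from the pictures (178 mm), so I relied on contact force to find home.

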